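Vent the vacuum desiccator and crack its lid open

TASK

The dried samples in the small vacuum desiccator are ready to be aired: on its key panel press the square key (pump stop) fully down and let it come back up, then do the same with the long bar key (vent), never two keys at once and never the round key (pump start). Then take the lid by its bar handle, pull it straight up until the sticky seal lets go, and keep it held level over the jar with the rim slightly open, about 25 mm (never more than 45 mm), clear of the jar all round. Finish while still holding the lid there, and do not disturb the beaker and bottles standing around.

Things in the scene. Friction and masses are not known exactly. Their poses are not given: they have to be found in the camera images.
- vacuum_unit: Benchtop vacuum desiccator, fixed: white housing 180 (x) x 320 (y) x 35 mm high; origin at the centre of its underside on the bench, z up. A clear round jar, 132 mm across, its rim 110 mm above the bench, stands 80 mm towards the unit's -y. Three keys stand in a row 110 mm towards its +y, at -54, 0 and +54 mm along the unit's x, in an order that varies.
- jar_seat (a point): Centre of the jar's rim, 110 mm above the bench; z up, axes those of the unit. The shut lid's flange rests here.
- lid_rim (a point): Centre of the underside of the lid's flange; coincides with jar_seat when shut: its height above jar_seat is how far the lid is open. Pulling straight up takes about 12 to 17 N with the weight; the pull peaks at about 3 mm of lift, then drops (from 6 mm the lips even help upward); beyond 12 mm the lips are clear and only the weight is left.
- lid_grip (a point): The point to grip on the lid's bar handle, 30 mm above the flange's underside. Handle: black upright bar 66 mm long (along the lid's x), 16 mm wide (along its y), from the lid's top (8 mm above the flange's underside) up to 44 mm above it. Its yaw varies.
- lid: The loose lid, 0.25 to 0.5 kg: white disc 144 mm across, 8 mm thick, bar handle on top; below it a black plug 116 mm across reaches 17 mm into the jar, its bulge gripped by four sprung rubber lips in the rim. Let go when half open, it drops and stays perched on the lips. Origin: centre of the flange's underside, z up.
- key_square_top (a point): Centre of the top of the square key (pump stop): white, 24 x 24 mm, top 52 mm above the bench.
- key_square (a joint): How far the square key is pressed, m: 0 up, 0.006 fully down; it springs back. Pressing takes 2 N to start and 5 N fully down.
- key_bar_top (a point): Centre of the top of the long bar key (vent): white, 44 mm along the unit's y and 14 mm along its x, top 52 mm above the bench.
- key_bar (a joint): How far the bar key is pressed, as for the square key.
- key_round_top (a point): Centre of the top of the round key (pump start, leave alone): white, 26 mm across, top 52 mm above the bench.
- key_round (a joint): How far the round key is pressed, as for the square key.
- steel_beaker_mid (a point): Centre of a loose steel beaker, 70 mm across, 116 mm high, on the bench left of the unit; leave alone.
- clear_bottle_mid (a point): Centre of a loose clear square bottle with white cap, 60 x 60 x 124 mm, behind the unit to the left; leave alone.
- dropper_bottle_mid (a point): Centre of a loose amber dropper bottle with black cap, 38 mm across, 84 mm high, right of the unit; leave alone.

How it is judged:
On the way, in this order (a step that is already met when the one before it is completed fails the run):
1. the square key is pressed down, the others up, lid still shut (value of joint key_square above 0.0045 m and value of joint each of key_bar, key_round below 0.0015 m and z of lid_rim in the frame of jar_seat below 0.003 m), for 0.05 s.
2. the bar key is pressed down, the others up, lid still shut (value of joint key_bar above 0.0045 m and value of joint each of key_square, key_round below 0.0015 m and z of lid_rim in the frame of jar_seat below 0.003 m), for 0.05 s.
3. the keys are up and the gripped lid has broken free of the seal (z of lid_rim in the frame of jar_seat above 0.012 m and contact force between the fingers and lid above 2 N and value of joint each of key_square, key_bar, key_round below 0.0015 m), for 0.1 s.
At the end, for the whole second after the job is handed in: The lid is held still by the gripper, 16 to 36 mm above its seat, within 15 mm of the jar's axis and 0.15 rad of level, touching nothing of the unit; all keys are up; beaker and bottles stand within 30 mm of where they were (z of lid_rim in the frame of jar_seat between 0.016 and 0.036 m and horizontal distance between lid_rim and jar_seat below 0.015 m and angle between lid_rim's own z axis and vertical below 0.15 rad and contact force between the fingers and lid above 2 N and contact force between lid and vacuum_unit below 0.2 N and linear speed of lid below 0.02 m/s and value of joint each of key_square, key_bar, key_round below 0.0015 m and distance of each of steel_beaker_mid, clear_bottle_mid, dropper_bottle_mid from where it was at the start of the episode below 0.03 m); the arm keeps its last pose, push and grip.
It fails at once if the round key (pump start) is pressed (value of joint key_round above 0.003 m).
It fails at once if two keys are down at once (value of joint each of key_square, key_bar above 0.003 m).
It fails at once if the lid is lifted more than 45 mm off its seat (z of lid_rim in the frame of jar_seat above 0.045 m).
It fails at once if the lid is tipped by more than 0.3 rad (angle between lid_rim's own z axis and vertical above 0.3 rad).
It fails at once if the beaker or a bottle is moved by over 30 mm or knocked over (distance of any of steel_beaker_mid, clear_bottle_mid, dropper_bottle_mid from where it was at the start of the episode above 0.03 m or angle between any of steel_beaker_mid, clear_bottle_mid, dropper_bottle_mid's own z axis and vertical above 0.5 rad).
It also fails if it takes over 48 s, if anything falls off the work surface, if the arm or the gripper's body presses on something with over 40 N, if the wrist force passes 120 N, or if a joint passes its speed limit or range.

ROBOT

A 6-joint arm with a two-finger parallel gripper is mounted at the origin on a cart in front of the work surface, level with it; the furniture and walls round the work are solid. World frame = base frame: x ahead of the robot, y to its left, z up, the work surface at z = 0. Lengths are in m, angles in rad, forces in N, time in s.
With the tool pointing down it reaches from about 0.275 to 0.85 m from the base axis. Payload 19 kg.
Tool frame: the origin (TCP) lies at the very end of the fingers, on their centre line; the grasp point (between the pads) lies 19 mm behind it; z points along the fingers, y is the direction in which the jaws open and shut (so a half turn about z gives the same grasp; the last joint's range is limited). The gripper opens to 85 mm and grips with 20 to 120 N. Pads are 22 mm wide; open, the fingers measure 114 mm over their backs; the gripper's body (76 mm by 85 mm) begins 54 mm behind the grasp point. The pads swing forward as they close: fully open they stand 13 mm farther back than shut.
Start: joints at [-1.259, 0.15, 1.437, -0, 1.554, -0.134], TCP at [0.248, -0.519, 0.231] pointing down, gripper open.
Joint ranges: [-2.8, 2.8], [-0.68, 2.1], [0.12, 2.68], [-1.39, 4.53], [0.16, 2.79], [-2.81, 2.81]. Speed limits (rad/s): [1.89, 1.89, 2.22, 3.01, 3.01, 3.01].

INTERFACE

Orientations are given as [roll, pitch, yaw] about the fixed x, y, z axes, in that order (R = Rz(yaw) Ry(pitch) Rx(roll)).
In Python, from workcell import observe, camera, close_job gives the robot as it stands. The module is installed in compiled form; this text tells all that it offers.
- The arm moves only by the tool drive_tool, never from a script. Its argument "moves" is a list of rows, each a list of 4 numbers: the shift along the tool's x, y, z in mm, then the turn about the tool's z in rad. In form: [[tx, ty, tz, twist], ...]. A call has 1 to 8 rows; each row shifts and turns the pose as measured when the row begins, along the tool's axes as they then stand; what a row does not reach is not made up. A row lasts 1/8 s, in which the tool goes at most 62.5 mm and 10.7 degrees, less where a joint would pass 70% of its speed; a pose out of reach is approached as far as the arm can. A call with a gripper value outside its range is refused whole. "jaw" is the opening, from 0 (shut) to 1 (fully open), set as the call begins (left out, the last holds). The fingers move at their own pace and stop on an object; "squeeze" is the grip in N (left out, the last holds). Time passes only in rows, so rows that do not move let the fingers close. It gives the time, the measured TCP pose, the force and the opening at its end, in the units of the state.
- observe(): the state, without advancing time (a new reading comes with each control period).
- camera(name): name is "side" or "top"; returns a dict with "image" (480x640x3 uint8, red, green, blue), "K" (3x3 intrinsics, pixels), "camera_from_world" (4x4, takes a point from world to camera coordinates). Camera axes: x right, y down, z forward; pixel columns grow to the right and rows downward; lengths in m; the calibration is good to about 2 mm. A picture is of the moment at which its call begins. There is no depth.
- close_job(): hands the job in, once; it reports no verdict.
The state is a dict: "time_s": time; "joint_positions": joint angles; "dq": joint speeds; "joint_efforts": joint torques, N m; "tcp_pos": TCP position; "ee_rot": TCP orientation; "wrist_force": force on the tool from outside, world axes, zero at the start; "ft_torque": the same for the moment, N m; "width": opening from 0.0 (shut) to 1.0 (fully open).
Only numpy, scipy, OpenCV 4.12 (cv2) and the standard library are available. Lean on these libraries where they do the work, as an engineer would, in place of code of your own. Each camera call takes 0.05 s, during which the arm holds its last target. There are 200 camera calls.

## Working session

There is one attempt and no reset: what is moved stays moved. The work goes in short steps, Python scripts to look and compute and a tool call to move; the robot and the scene stay as the last step left them, time stands still between calls to the robot, and variables do not carry over. Pictures are saved under pics/ and viewed, about 8 in all and at most 12, crops included, and the job is handed in when it is done.

Besides the shell and the picture viewer there is one more tool, called after ">>>" as name([rows], argument=value, ...), one row to a line, values as JSON. drive_tool: Moves the arm, as the interface text tells. Its arguments: {"type":"object","properties":{"moves":{"type":"array","items":{"type":"array","items":{"type":"number"}}},"jaw":{"type":"number"},"squeeze":{"type":"number"}},"required":["moves"]}

```bash
mkdir -p pics
cat > h.py <<'E'
import numpy as np, cv2
from workcell import observe, camera, close_job
def snap(name,fn):
    c=camera(name); cv2.imwrite('pics/'+fn,c['image'][:,:,::-1]); np.savez('pics/'+fn+'.npz',K=c['K'],T=c['camera_from_world']); return c
def load(fn):
    d=np.load('pics/'+fn+'.npz'); return d['K'],d['T']
def onplane(fn,px,z):
    K,T=load(fn); R=T[:3,:3]; o=-R.T@T[:3,3]; d=R.T@np.linalg.inv(K)@np.array([px[0],px[1],1.]); return o+d*(z-o[2])/d[2]
def proj(fn,p):
    K,T=load(fn); q=K@(T[:3,:3]@np.array(p)+T[:3,3]); return q[:2]/q[2]
E
python3 - <<'E'
from h import *
for n in('top','side'):
    snap(n,n+'0.png'); K,T=load(n+'0.png'); print(-T[:3,:3].T@T[:3,3],K[0,0])
s=observe();print(s)
E
```

```text
[ 0.50661    -0.12314047  1.07962869] 453.3640527515821
[0.61464    0.81122826 0.72240463] 530.0794229864982
{'time_s': 0.1, 'joint_positions': array([-1.25896382e+00,  1.50906276e-01,  1.43795293e+00,  9.59984960e-06,
        1.55380088e+00, -1.34002275e-01]), 'dq': array([-0.00121609, -0.00083746, -0.00053231, -0.00049434,  0.00011663,
        0.00226795]), 'joint_efforts': array([ 5.21593000e-03, -7.14383054e+01, -5.71791101e+01,  1.28106817e-04,
        7.21969162e-03,  1.68296569e-04]), 'tcp_pos': array([ 0.24786142, -0.51858865,  0.23075975]), 'ee_rot': array([-3.14053608e+00, -1.52122464e-04,  4.45834528e-01]), 'wrist_force': array([-0.39867142, -1.2247716 ,  0.29709188]), 'ft_torque': array([ 0.02170595, -0.00348198,  0.02307372]), 'width': 1.00100962896157}
```

View pics/top0.png

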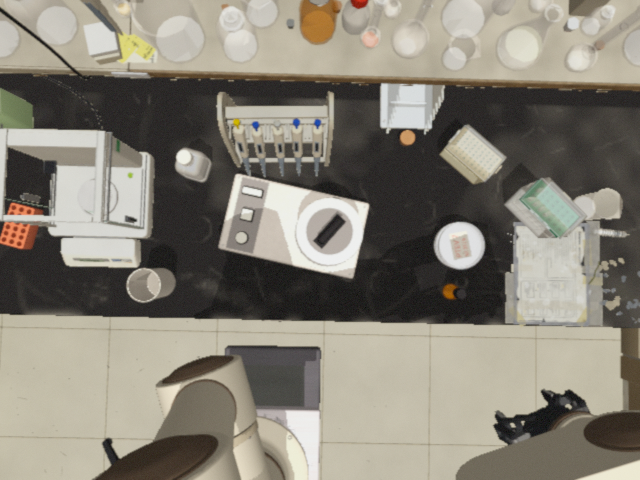

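View pics/side0.png

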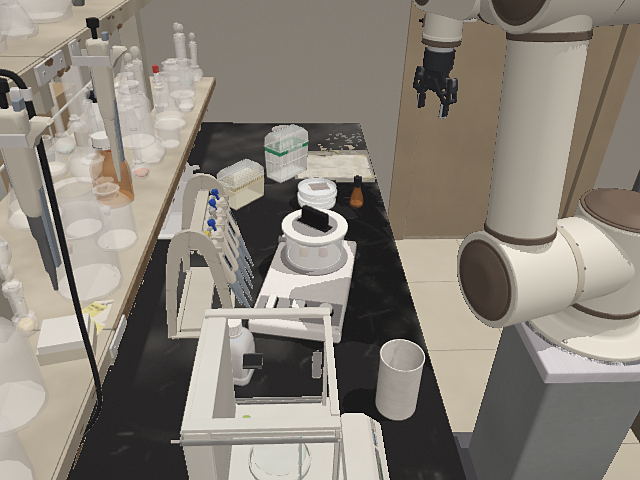

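The top view shows the unit between (220,175) and (368,277), with the bar key near (252,192), the square key near (247,215), the round key near (241,238), and the handle near (331,231). A pipette rack stands behind the keys at (280,130). I'll enlarge this area.

Run:
```python
from h import *
im=cv2.imread('pics/top0.png'); cv2.imwrite('pics/c1.png',cv2.resize(im[165:285,215:375],None,fx=5,fy=5,interpolation=cv2.INTER_CUBIC))
```

```text
(no output)
```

View pics/c1.png

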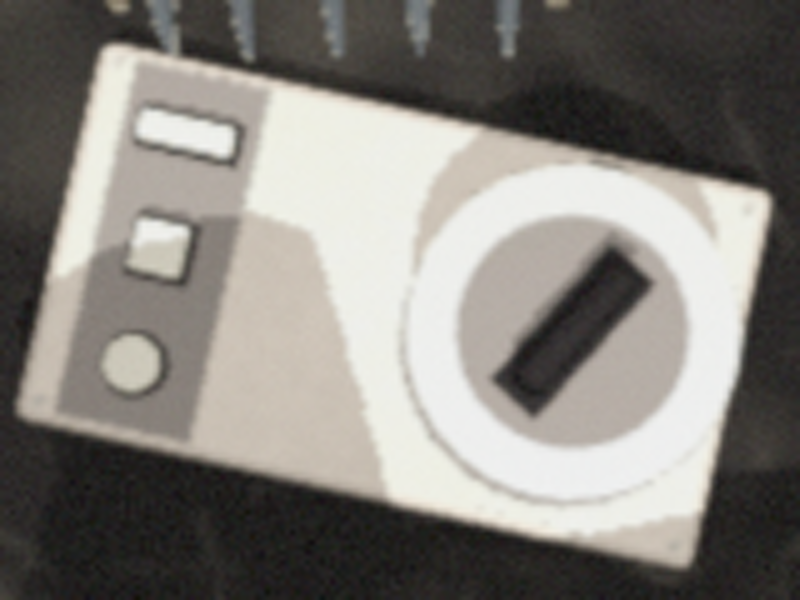

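The crop shows the bar key at (188,134), the square key at (161,248) and the round key at (133,363). The lid is centred at about (576,334). The handle top's corners are roughly (614,247), (652,284), (535,414) and (497,378).

Run:
```python
from h import *
f='top0.png'
P=lambda u,v,z: onplane(f,((u+.5)/5-.5+215,(v+.5)/5-.5+165),z)
C=np.array([P(*c,.035) for c in [(108,45),(770,190),(692,568),(20,415)]]); c=C.mean(0)
print('corners',C[:,:2].round(4),c.round(4), [np.linalg.norm(C[i]-C[i-1]).round(3) for i in range(4)])
a=C[0]+C[3]-C[1]-C[2]; yaw=np.arctan2(a[1],a[0])-np.pi/2; print('yaw',yaw)
ux=np.array([np.cos(yaw),np.sin(yaw)]);uy=np.array([-ux[1],ux[0]])
for n,d,p in [('bar',ux*.054+uy*.11,P(188,134,.052)),('sq',uy*.11,P(161,248,.052)),('rnd',-ux*.054+uy*.11,P(133,363,.052)),('jar',-uy*.08,P(576,334,.118))]: print(n,p[:2].round(4),(c[:2]+d).round(4))
H=np.array([P(*q,.154) for q in [(614,247),(652,284),(535,414),(497,378)]]);a=H[0]+H[1]-H[2]-H[3]
print('handle',H.mean(0).round(4),np.arctan2(a[1],a[0]),np.linalg.norm(a)/2,np.linalg.norm(H[0]-H[1]))
# side check
S=c[:2]; print('side proj', [proj('side0.png',[*(S+d),z]).round(0) for d,z in [(ux*.054+uy*.11,.052),(uy*.11,.052),(-ux*.054+uy*.11,.052),(-uy*.08,.154)]])
```

```text
corners [[ 0.6976  0.0467]
 [ 0.6379 -0.2615]
 [ 0.4624 -0.2288]
 [ 0.5254  0.0817]] [ 0.5808 -0.0905  0.035 ] [np.float64(0.176), np.float64(0.314), np.float64(0.179), np.float64(0.317)]
yaw -0.19572415836356116
bar [0.6547 0.0064] [0.6552 0.0069]
sq [0.6024 0.0171] [0.6022 0.0174]
rnd [0.5498 0.0282] [0.5493 0.0279]
jar [ 0.5639 -0.1691] [ 0.5653 -0.1689]
handle [ 0.5631 -0.1667  0.154 ] -0.7072908395213474 0.07190127139455012 0.02174145406756395
side proj [array([271., 299.]), array([298., 302.]), array([325., 306.]), array([314., 209.])]
```

Keys and jar agree with the geometry to about 1 mm. The pipette rack may be close to the gripper body at the bar key, so I'll check that from the side view.

Run:
```python
from h import *
a=cv2.imread('pics/side0.png')[165:345,160:360]; b=cv2.imread('pics/top0.png')[85:205,210:345]
a=cv2.resize(a,None,fx=3,fy=3,interpolation=cv2.INTER_CUBIC); cv2.imwrite('pics/c2.png',a)
b=cv2.resize(b,None,fx=5,fy=5,interpolation=cv2.INTER_CUBIC); cv2.imwrite('pics/c3.png',b)
```

```text
(no output)
```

View pics/c2.png

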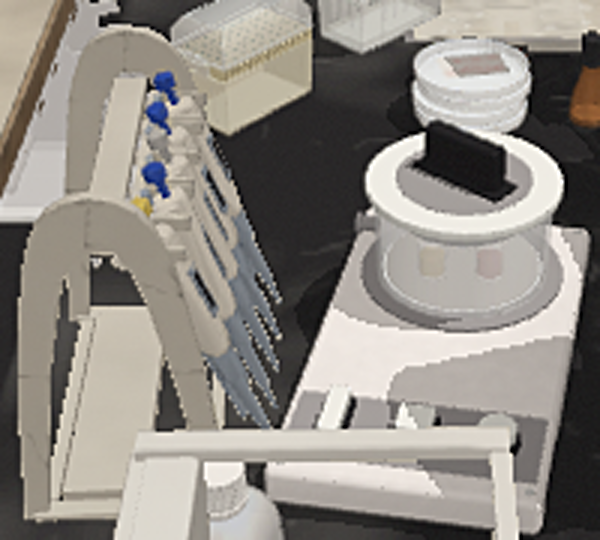

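View pics/c3.png

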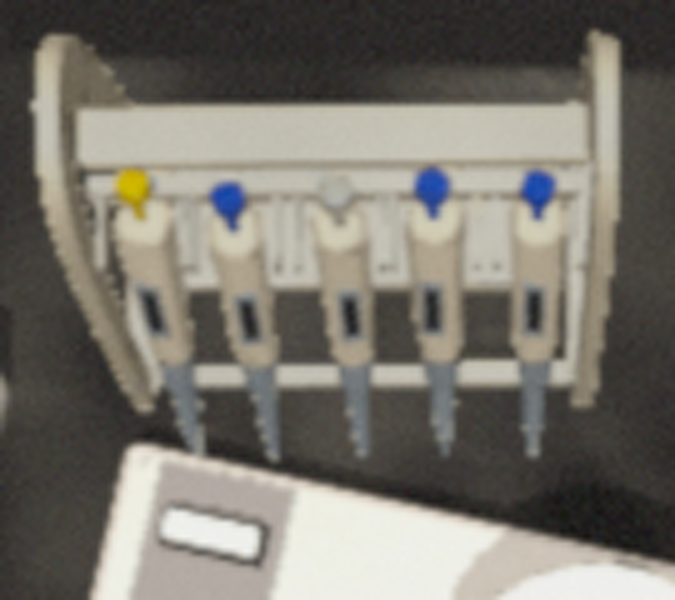

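The first pipette's tip is at side (265,425) and top (200,452). The yellow button is at side (142,205) and top (133,185). I'll triangulate both.

Run:
```python
from h import *
Ks,Ts=load('side0.png');Kt,Tt=load('top0.png')
for n,s,t in [('tip1',(265,425),(200,452)),('yellow',(142,205),(133,185)),('blue1',(155,178),(228,197)),('grip1bottom',(215,350),(178,362)),('tip2',(272,405),(273,458))]:
    s=np.array(s)/3+[160,165]; t=np.array(t)/5+[210,85]
    X=cv2.triangulatePoints(Ks@Ts[:3],Kt@Tt[:3],s.astype(float),t.astype(float)).ravel();X=X[:3]/X[3]
    print(n,X.round(3),(proj('side0.png',X)-s).round(1))
```

```text
tip1 [0.697 0.014 0.039] [1.2 0.2]
yellow [0.763 0.02  0.215] [-0.7 -0.2]
blue1 [ 0.76  -0.016  0.211] [-0.7 -0.2]
grip1bottom [0.725 0.016 0.103] [1.3 0.3]
tip2 [ 0.696 -0.019  0.029] [0.8 0.1]
```

>>> drive_tool([
  [50,-30,0,0],
  [50,-30,0,0],
  [50,-30,0,0],
  [50,-30,0,0],
  [50,-30,0,0],
  [50,-30,0,0],
  [50,-30,0,0],
  [50,-30,0,0],
], jaw=0, squeeze=60)

```text
time_s: 1.1
tcp_pos: [0.5103, -0.1201, 0.229]
ee_rot: [-3.137, 0.0, 0.439]
wrist_force: [0.4, -1.5, -0.8]
width: -0.002
```

>>> drive_tool([
  [47,-28,0,0],
  [47,-28,0,0],
  [47,-28,0,0],
  [0,0,30,0.16],
  [0,0,30,0.16],
  [0,0,30,0.16],
  [0,0,30,0.16],
  [0,0,0,0],
])

```text
time_s: 2.1
tcp_pos: [0.6046, 0.0267, 0.1031]
ee_rot: [-3.139, 0.007, -0.213]
wrist_force: [0.2, 0.4, 0.5]
width: -0.001
```

```bash
cat >> h.py <<'E'
def go(x,y,z,psi=None):
    s=observe(); p=s['tcp_pos']; r=s['ee_rot']; from scipy.spatial.transform import Rotation as Ro
    d=Ro.from_euler('xyz',r).as_matrix().T@(np.array([x,y,z])-p)
    print('t',round(s['time_s'],2),'tcp',p.round(4),'rot',r.round(4),'move mm',(d*1000).round(1),'F',s['wrist_force'].round(1),'twist',None if psi is None else round(r[2]-psi,3),'w',round(s['width'],3))
E
python3 -c "from h import *;go(.6022,.0173,.06,-.196)"
```

```text
t 2.1 tcp [0.6046 0.0267 0.1031] rot [-3.1386  0.0068 -0.2127] move mm [-0.1  9.9 43. ] F [0.2 0.4 0.5] twist -0.017 w -0.001
```

>>> drive_tool([
  [0,10,0,-0.02],
  [0,0,20,0],
  [0,0,20,0],
  [0,0,0,0],
])

```text
time_s: 2.6
tcp_pos: [0.6035, 0.0156, 0.0642]
ee_rot: [-3.138, 0.002, -0.182]
wrist_force: [0.1, 0.9, -0.2]
width: -0.002
```

Run:
```python
from h import *
go(.6022,.0173,.046,-.196)
snap('top','t1.png');snap('side','s1.png')
a=cv2.imread('pics/t1.png')[165:285,180:340]; b=cv2.imread('pics/s1.png')[225:345,220:380]
cv2.imwrite('pics/c4.png',np.hstack([cv2.resize(i,(400,300),interpolation=cv2.INTER_CUBIC) for i in (a,b)]))
```

```text
t 2.6 tcp [0.6035 0.0156 0.0642] rot [-3.1381e+00  2.5000e-03 -1.8170e-01] move mm [-1.5 -1.4 18.3] F [ 0.1  0.9 -0.2] twist 0.014 w -0.002
```

View pics/c4.png

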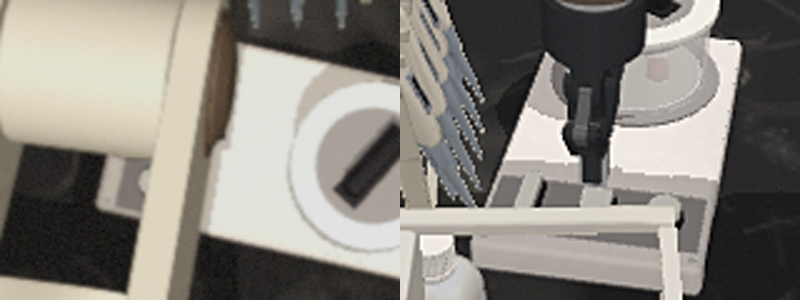

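The side crop shows the shut fingertips just above the middle (square) key, with the gripper well clear of the pipettes. I'll press the square key now.

>>> drive_tool([
  [-1.5,-1.5,9,0],
  [0,0,5,0],
  [0,0,4,0],
  [0,0,2,0],
])

```text
time_s: 3.2
tcp_pos: [0.6039, 0.0175, 0.0465]
ee_rot: [-3.138, -0.003, -0.181]
wrist_force: [-1.9, 0.1, 4.6]
width: -0.003
```

>>> drive_tool([
  [0,0,1,0],
  [0,0,0.5,0],
])

```text
time_s: 3.45
tcp_pos: [0.604, 0.0175, 0.046]
ee_rot: [-3.138, -0.003, -0.181]
wrist_force: [-5.2, 0.8, 11.0]
width: 0.0
```

Fully down: the force has risen to 11 N, so the key is at its stop. Now raising and moving to the bar key.

>>> drive_tool([
  [0,0,-15,0],
  [0,0,-15,0],
  [25,0,0,0.01],
  [24,0,0,0],
  [0,0,0,0],
])

```text
time_s: 4.08
tcp_pos: [0.6541, 0.0082, 0.0817]
ee_rot: [-3.137, -0.006, -0.191]
wrist_force: [-0.6, 0.2, -0.7]
width: 0.004
```

```bash
python3 -c "from h import *;go(.6535,.0068,.046,-.196)"
```

```text
t 4.08 tcp [0.6541 0.0082 0.0817] rot [-3.1373 -0.0062 -0.1912] move mm [-0.6  1.7 35.6] F [-0.6  0.2 -0.7] twist 0.005 w 0.004
```

>>> drive_tool([
  [-1,1,12,0],
  [0,0,11,0],
  [0,0,5,0],
  [0,0,4,0],
  [0,0,2,0],
  [0,0,1,0],
])

```text
time_s: 4.82
tcp_pos: [0.6519, 0.0078, 0.0459]
ee_rot: [-3.137, -0.007, -0.191]
wrist_force: [-5.1, -0.4, 14.9]
width: 0.001
```

>>> drive_tool([
  [0,0,0.2,0],
  [0,0,-15,0],
  [0,0,-40,0],
  [0,0,-40,0],
  [0,0,-40,0],
  [0,0,-40,0],
])

```text
time_s: 5.58
tcp_pos: [0.649, 0.0076, 0.2272]
ee_rot: [-3.137, -0.003, -0.191]
wrist_force: [0.7, -0.1, 0.4]
width: -0.003
```

Run:
```python
from h import *
go(.565,-.1685,.21,-.707)
snap('top','t2.png')
a=cv2.imread('pics/t2.png')[165:285,215:375]
cv2.imwrite('pics/c5.png',cv2.resize(a,None,fx=5,fy=5,interpolation=cv2.INTER_CUBIC))
```

```text
t 5.58 tcp [0.649  0.0076 0.2272] rot [-3.1375e+00 -2.7000e-03 -1.9070e-01] move mm [-49.1 188.9  16.3] F [ 0.7 -0.1  0.4] twist 0.516 w -0.003
```

>>> drive_tool([
  [-12,47,0,0],
  [-12,47,0,0],
  [-12,47,0,0],
  [-12,47,0,0],
  [0,0,0,0.17],
  [0,0,0,0.17],
  [0,0,0,0.17],
  [0,0,0,0],
], jaw=0.7)

```text
time_s: 6.62
tcp_pos: [0.5642, -0.173, 0.24]
ee_rot: [-3.129, -0.013, -0.713]
wrist_force: [0.1, -0.1, -0.2]
width: 0.699
```

Run:
```python
from h import *
go(.565,-.1685,.16,-.707)
snap('side','s3.png')
b=cv2.imread('pics/s3.png')[130:280,230:430]
cv2.imwrite('pics/c6.png',cv2.resize(b,None,fx=4,fy=4,interpolation=cv2.INTER_CUBIC))
```

```text
t 6.62 tcp [ 0.5642 -0.173   0.24  ] rot [-3.1293 -0.0135 -0.7126] move mm [-3.4 -3.  80. ] F [ 0.1 -0.1 -0.2] twist -0.006 w 0.699
```

View pics/c6.png

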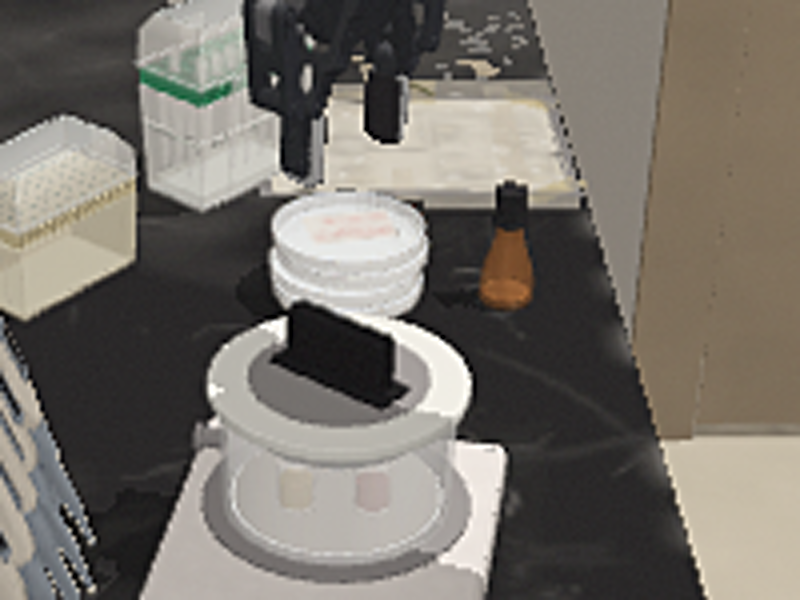

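The side crop shows the lid closed, with the bar's top edge running from (290,305) to (393,350) and a thin foot around its base. The gripper is straight above. I'll cross-check the handle's yaw from this view.

Run:
```python
from h import *
q=[onplane('s3.png',np.array(p)/4+[230,130],.154)[:2] for p in [(305,299),(395,343),(290,307),(386,352)]]
print(np.round(q,4)); 
for i in(0,2):
    a=q[i+1]-q[i]; print(np.arctan2(a[1],a[0]),np.linalg.norm(a))
print(np.mean(q,0))
```

```text
[[ 0.5819 -0.1867]
 [ 0.536  -0.1401]
 [ 0.5902 -0.178 ]
 [ 0.5413 -0.131 ]]
2.3481661357948695 0.06539154508887306
2.375348866392055 0.0678682005970626
[ 0.56232385 -0.1589383 ]
```

Run:
```python
from h import *
im=cv2.imread('pics/top0.png')
big=cv2.resize(im[205:260,300:362],None,fx=8,fy=8,interpolation=cv2.INTER_CUBIC)
for th in (60,80,100,120):
    m=(big.max(2)<th).astype(np.uint8)
    n,l,s,ce=cv2.connectedComponentsWithStats(m); k=l[(331-300)*0+200,(31)*8] or 1+np.argmax(s[1:,4])
    c,_=cv2.findContours((l==k).astype(np.uint8),0,1); r=cv2.boxPoints(cv2.minAreaRect(c[0]))
    for z in(.12,.154):
        H=np.array([onplane('top0.png',(p+.5)/8-.5+[300,205],z)[:2] for p in r])
        e=[H[1]-H[0],H[2]-H[1]]; a=max(e,key=np.linalg.norm); print(th,z,s[k,4],H.mean(0).round(4),(np.arctan2(a[1],a[0])%np.pi-np.pi).round(3),[np.linalg.norm(v).round(4) for v in e])
```

```text
60 0.12 21949 [ 0.5658 -0.1673] -0.709 [np.float64(0.0738), np.float64(0.0222)]
60 0.154 21949 [ 0.5637 -0.1657] -0.709 [np.float64(0.0712), np.float64(0.0215)]
80 0.12 24667 [ 0.5659 -0.1673] -0.702 [np.float64(0.0759), np.float64(0.0242)]
80 0.154 24667 [ 0.5638 -0.1657] -0.702 [np.float64(0.0732), np.float64(0.0233)]
100 0.12 26703 [ 0.566  -0.1673] -0.703 [np.float64(0.0774), np.float64(0.0255)]
100 0.154 26703 [ 0.5639 -0.1658] -0.703 [np.float64(0.0747), np.float64(0.0246)]
120 0.12 28789 [ 0.5663 -0.1674] -0.703 [np.float64(0.0791), np.float64(0.0273)]
120 0.154 28789 [ 0.5642 -0.1658] -0.703 [np.float64(0.0763), np.float64(0.0263)]
```

>>> drive_tool([
  [-3,-4,30,-0.008],
  [0,0,30,0],
  [0,0,15,0],
  [0,0,0,0],
])

```text
time_s: 7.18
tcp_pos: [0.5664, -0.1677, 0.165]
ee_rot: [-3.129, -0.016, -0.686]
wrist_force: [-0.1, -0.1, -0.0]
width: 0.704
```

```bash
python3 -c "from h import *;go(.565,-.1675,.124,-.705)"
```

```text
t 7.17 tcp [ 0.5664 -0.1677  0.165 ] rot [-3.129  -0.016  -0.6861] move mm [-1.9  1.3 40.9] F [-0.1 -0.1 -0. ] twist 0.019 w 0.704
```

>>> drive_tool([
  [-1.5,1,15,0.02],
  [0,0,14,0],
  [0,0,8,0],
  [0,0,3,0],
  [0,0,0,0],
])

```text
time_s: 7.8
tcp_pos: [0.5661, -0.1679, 0.1243]
ee_rot: [-3.128, -0.018, -0.706]
wrist_force: [0.7, 0.3, 0.0]
width: 0.698
```

```bash
python3 -c "from h import *;go(.565,-.1675,.124,-.705)"
```

```text
t 7.8 tcp [ 0.5661 -0.1679  0.1243] rot [-3.128  -0.0181 -0.7059] move mm [-1.1  0.4  0.2] F [0.7 0.3 0. ] twist -0.001 w 0.698
```

>>> drive_tool([
  [0,0,0,0],
  [0,0,0,0],
  [0,0,0,0],
  [0,0,0,0],
  [0,0,0,0],
  [0,0,0,0],
], jaw=0, squeeze=80)

```text
time_s: 8.55
tcp_pos: [0.5664, -0.1682, 0.1254]
ee_rot: [-3.128, -0.02, -0.706]
wrist_force: [0.4, 1.0, -0.2]
width: 0.173
```

>>> drive_tool([
  [0,0,-1.5,0],
  [0,0,-1.5,0],
  [0,0,-1.5,0],
  [0,0,-1.5,0],
])

```text
time_s: 9.05
tcp_pos: [0.5651, -0.1677, 0.1289]
ee_rot: [-3.129, -0.015, -0.706]
wrist_force: [0.8, -1.6, -11.9]
width: 0.168
```

>>> drive_tool([
  [0,0,-2.5,0],
  [0,0,-2.5,0],
  [0,0,-2.5,0],
  [0,0,-2.5,0],
])

```text
time_s: 9.55
tcp_pos: [0.5659, -0.168, 0.1419]
ee_rot: [-3.128, -0.019, -0.706]
wrist_force: [-0.9, -0.0, -2.6]
width: 0.173
```

>>> drive_tool([
  [0,0,-4,0],
  [0,0,-4,0],
  [0,0,-1,0],
  [0,0,0,0],
  [0,0,0,0],
])

```text
time_s: 10.18
tcp_pos: [0.5656, -0.1679, 0.1518]
ee_rot: [-3.128, -0.019, -0.706]
wrist_force: [-0.3, -0.6, -2.9]
width: 0.176
```

Run:
```python
from h import *
go(.565,-.1675,.1505,-.705)
snap('side','s4.png');c=snap('top','t4.png')
b=cv2.imread('pics/s4.png')[150:350,230:450]
cv2.imwrite('pics/c7.png',cv2.resize(b,None,fx=3,fy=3,interpolation=cv2.INTER_CUBIC))
```

```text
t 10.18 tcp [ 0.5656 -0.1679  0.1518] rot [-3.1279 -0.0188 -0.7058] move mm [-0.8  0.1  1.3] F [-0.3 -0.6 -2.9] twist -0.001 w 0.176
```

View pics/c7.png

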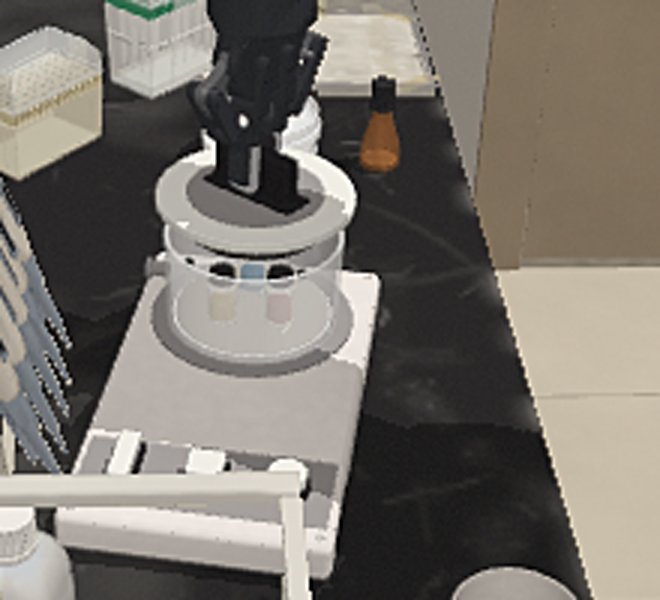

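The lid is up and level, all three keys are up, and the dropper bottle is undisturbed. The lid's front lower edge moved from side row about 245.5 to about 235. I'll check that the lift matches, then hand in.

Run:
```python
from h import *
for z in (.110,.126,.1365,.146): print(z,proj('s4.png',[.565,-.168+.072,z]).round(1))
a,b=[cv2.imread('pics/'+f)[280:480,220:430] for f in('s3.png','s4.png')]; print('beaker/bottle area diff',np.abs(a.astype(int)-b).mean())
s=observe();print(s['wrist_force'],s['width'],abs(s['dq']).max(),s['tcp_pos'])
```

```text
0.11 [315.3 245. ]
0.126 [315.5 238.6]
0.1365 [315.6 234.3]
0.146 [315.7 230.3]
beaker/bottle area diff 1.2290396825396825
[-0.84004562  0.58356471 -2.75329102] 0.1728595205303552 0.0005452860847428204 [ 0.56562157 -0.16792793  0.15178426]
```

Row 235 corresponds to a rim height of about 0.135 m, so the lid is about 25 mm open. That agrees with the arm's rise of about 26 mm, so there was no slip.

```bash
python3 -c "from h import *;print(close_job())"
```

```text
the job is handed in; nothing more can be done
None
```

The job is handed in at about 10 s, with the gripper still holding the lid about 25 mm open over the jar; `close_job()` gives no verdict.

- **Keys:** I pressed the square key to its stop (11 N) and let it up, then did the same with the bar key (15 N). The round key was never touched. The final picture shows all three keys up.
- **Lid:** I gripped the bar handle at 80 N and pulled straight up. The seal let go; 12 N was the highest force I read. After that only about 2.8 N of weight remained.
- **Last checks:** The arm reading gives about 26 mm of opening and the side camera about 25 mm, so the lid did not slip. The tool is within 0.03 rad of level and about 1 mm from the jar axis, and the arm was still.
- **Surroundings:** The dropper bottle looked undisturbed in the last picture. I checked the beaker and clear bottle only roughly, by comparing the side view before and after the lift, which showed almost no change. The arm did not go near either of them.
- **One disagreement:** My two handle-yaw estimates differed by about 0.07 rad between the top and side views. I used the top view, and the grip closed squarely.

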